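Put the power feeder in fast gear and present the test piece

TASK

The power feeder on the moulder table is stopped and in neutral. Make it ready for a fast pass: push its gear lever over past slow until it is fully home in fast, and slide the wooden test lath flat along the table so that it lies flush against the infeed fence with its leading end touching the first feed roller. Just push with the fingers: do not lift the lath, and leave the other things on the table where they are.

Things in the scene. Friction and masses are not known exactly. Their poses are not given: they have to be found in the camera images.
- feeder: Fence and power feeder, one fixed unit (mm offsets in this frame). Origin on the table, in the plane of the fence's working face, straight under the axle of the first feed roller. z up; y = feed direction along the fence, infeed to outfeed; x points into the fence, so the lath's side is x < 0. Nothing fixed stands on the table at x < 0, y < -55.
- fence_end (a point): Infeed end of the fence's working face, at its foot: feeder (0, -420, 0) mm. The aluminium infeed fence is 45 mm high, 25 thick, and runs from here along the feeder's y to y = -70; its face is x = 0.
- head (a point): Top centre of the feeder head's green housing, feeder (-41, 100, 135) mm. The housing spans x -80 to -2, y -55 to 255, z 45 to 135 mm. Under it three black rubber rollers 80 mm in diameter, axles along x at y 0, 100, 200, undersides 12 mm above the table; they do not turn by hand. On it, y -45 to 105, stands the grey gearbox, its top plate 188 mm above the table.
- motor_top (a point): Top centre of the round motor on the head, feeder (-41, 190, 265) mm; 112 mm in diameter, with a terminal box reaching to x = -120. Behind the fence the stand's column at feeder (200, 170) is 375 mm high.
- first_roller (a point): Where the centre of the lath's leading end face (point lath_front) lies when the lath is against the fence and touching the first roller: feeder (-22.5, -21, 9) mm.
- gear_lever (a joint): Gear lever, rad: 0 = neutral (as found, leaning to the infeed end, -y), 0.40 = slow, first detent (upright), 0.80 = fast, second stop and end of travel (leaning to the motor, +y). Sprung detents: about 8 N at the knob leaves neutral, it drops into slow, about 6 N more leaves slow, past 0.65 it is drawn into fast; left between, it falls to the nearest gear and stays there.
- lever_knob (a point): Centre of the black 32 mm ball knob on the lever's 12 mm steel rod, 130 mm from the pivot at feeder (-41, 30, 145) mm. The lever swings in the feeder's y-z plane: the knob goes 101 mm along +y from neutral to fast, 265 mm above the table at both ends, 275 mm in slow.
- lath: The test lath, a loose straight piece of pale wood, 45 wide (its x), 260 long (its y), 18 thick (its z), about 0.16 kg. Origin at the centre of its underside. It starts flat on the table on the infeed side, its +y end ahead towards the roller, some 10 to 40 mm off the fence, a little askew, and 45 to 105 mm short of the roller.
- lath_front (a point): Centre of the lath's leading (+y) end face, 9 mm above its underside.
- lath_rear (a point): Centre of the lath's trailing (-y) end face, 9 mm above its underside.
- offcut: Bystander: dark wood block 50 x 70 x 35 mm, on the robot's side of the lath. Origin: centre of underside.
- tin: Bystander: open steel tin 75 x 110 x 24 mm, in front of the feeder head. Origin: centre of underside.
- glue_tub: Bystander: white tub 84 mm in diameter, 100 high, near the outfeed end. Origin: centre of underside.
- file: Bystander: file with wooden handle, 262 mm long (its y), 28 wide, lying to the left on the robot's side. Origin: middle of its underside.
- hoop: Bystander: bent wooden hoop, 170 mm outside diameter, 45 high, lying flat on the right near the robot. Origin: centre of its lower rim's plane.
- caliper: Bystander: steel vernier caliper, 200 mm long (its y), up to 58 wide, 11 high, lying in front of the outfeed end. Origin: middle of the beam's underside.
- brush: Bystander: bench brush, 200 mm long (its x), 42 wide, 20 high, lying on the right. Origin: middle of its underside.

How it is judged:
By the outcome, as a careful person would: the job done as asked, in the order asked, and still so for the second after the job is handed in, with the robot touching nothing.
It also fails if it takes over 54 s, if anything falls off the work surface, if the arm or the gripper's body presses on something with over 40 N, if the wrist force passes 120 N, or if a joint passes its speed limit or range.

ROBOT

A 6-joint arm with a two-finger parallel gripper is mounted at the origin on the work surface. World frame = base frame: x ahead of the robot, y to its left, z up, the work surface at z = 0. Lengths are in m, angles in rad, forces in N, time in s.
With the tool pointing down it reaches from about 0.275 to 0.775 m from the base axis. Payload 14.6 kg.
Tool frame: the origin (TCP) lies on the centre line of the jaws, within the pads' length; the fingertips stand 25 mm ahead of it and the grasp point (between the pads) lies 6 mm ahead of it; z points along the fingers, y is the line along which they close (so a half turn about z gives the same grasp; the last joint's range is limited). The gripper opens to 85 mm and grips with 20 to 120 N. Pads are 22 mm wide; open, the fingers measure 114 mm over their backs; the gripper's body (76 mm by 85 mm) begins 54 mm behind the grasp point. The pads swing forward as they close: fully open they stand 13 mm farther back than shut.
Start: joints at [-1.388, 0.263, -0.048, 1.259, 0, 1.415], TCP at [0.174, -0.495, 0.256] pointing down, gripper open.
Joint ranges: [-2.65, 2.65], [-0.89, 1.7], [-1.18, 1.37], [-2.13, 2.11], [-1.35, 1.29], [-3.14, 3.14]. Speed limits (rad/s): [1.89, 1.89, 2.57, 2.79, 3.14, 3.14].

INTERFACE

Orientations are given as a 3x3 rotation matrix whose columns are the frame's x, y, z axes.
In Python, from workcell import robot gives the robot as it stands.
- The arm moves only by the tool send_rows, never from a script. Its argument "series" is one flat list of numbers, 6 for each row, row after row: the shift along the tool's x, y, z as a fraction of full scale, then the turn, a rotation vector about the tool's x, y, z as a fraction of full scale. In form: [tx, ty, tz, rx, ry, rz, tx, ty, tz, rx, ry, rz, ...]. A call has 1 to 5 rows; each row is the pose to reach, as a shift and turn from the pose commanded when the call began, along the tool's axes at that moment; what a row does not reach only later rows make up. Full scale, the value 1, is 75 cm for a shift and 30 degrees for a turn. A row lasts 1/8 s, in which the tool goes at most 62.5 mm and 10.7 degrees, less where a joint would pass 70% of its speed; a pose out of reach is approached as far as the arm can. A call with a number of a shift or a turn outside -1 to 1 is refused whole. A call with a gripper value outside its range is refused whole. "claw" is the opening, from 0 (shut) to 1 (fully open), set as the call begins (left out, the last holds). The fingers move at their own pace and stop on an object; "force" is the grip in N (left out, the last holds). Time passes only in rows, so rows that repeat a pose let the fingers close. It gives the time, the measured TCP pose, the force, the opening and the grip force at its end, in the units of the state.
- robot.sense(): the state, without advancing time (a new reading comes with each control period).
- robot.read_camera(name): name is "side" or "top" or "wrist"; returns the picture (480x640x3 uint8, red, green, blue); there is no depth.
- robot.camera_info(name): a dict with "fx", "fy", "cx", "cy" (pixels), "k1" (the pictures are not rectified: a ray, as slopes to the right and down, at radius r is drawn at 1 + k1 r^2 times it, then the intrinsics apply), "R" (3x3) and "t" (3): a world point X has camera coordinates R X + t. Camera axes: x right, y down, z forward; pixel columns grow to the right and rows downward; lengths in m; the calibration is good to about 2 mm. A picture is of the moment at which its call begins: read the wrist's pose just before it. camera_info takes no time and is no camera call; for the wrist camera it gives the pose at the moment of the call.
- robot.sign_off(): hands the job in; it is judged then, once.
Trained networks look in the newest picture that a camera, given by its name, has taken for a name from the list of things; names that differ only in an ending like _2 or _b are one class to them, and where a whole thing is asked for, a point or a joint stands for the part that bears it (a point fixed in the world has none). Each returns a list of dicts, best first, with "p" (0 to 1); they miss things now and then, are a little off and sometimes report something else, mostly with a low value. They report only what shows in the picture. A call takes as long as a camera call.
- robot.outline_of(label, camera): "region" (480x640 bool, what is visible of it).
- robot.place_of(label, camera): "xyz" ([x, y, z] in m, in world coordinates, good to about 4 mm: a listed point, or the origin of a listed thing).
The state is a dict: "t": time; "joint_positions": joint angles; "joint_vel": joint speeds; "effort": joint torques, N m; "tcp_pos": TCP position; "tcp_rot": TCP orientation; "force": force on the tool from outside, world axes, zero at the start; "moment": the same for the moment, N m; "opening": finger opening in m; "grip_force": force on a finger pad.
Only numpy, scipy, OpenCV 4.12 (cv2) and the standard library are available. Lean on these libraries where they do the work, as an engineer would, in place of code of your own. Each camera call takes 0.05 s, during which the arm holds its last target. There are 200 camera calls.

## Working session

There is one attempt and no reset: what is moved stays moved. The work goes in short steps, Python scripts to look and compute and a tool call to move; the robot and the scene stay as the last step left them, time stands still between calls to the robot, and variables do not carry over. Pictures are saved under pics/ and viewed, at most 10 in all, crops included, and the job is handed in when it is done.

Besides the shell and the picture viewer there is one more tool, called as name(argument=value, ...), one argument or row to a line, values as JSON. send_rows: Moves the arm, as the interface text tells. Shift numbers are shares of 75 cm and turn numbers shares of 30 degrees, none past 1 either way. Its arguments: {"type":"object","properties":{"series":{"type":"array","items":{"type":"number","minimum":-1,"maximum":1}},"claw":{"type":"number"},"force":{"type":"number"}},"required":["series"]}

```bash
mkdir -p pics; cat > h.py <<'E'
import numpy as np,cv2
from workcell import robot
def snap(c,n):
    im=robot.read_camera(c); cv2.imwrite(f'pics/{n}.png',im[:,:,::-1]); return im
def proj(c,X):
    i=robot.camera_info(c); R=np.array(i['R']);p=R@np.array(X)+np.array(i['t']);s=p[:2]/p[2];s=s*(1+i['k1']*(s@s))
    return np.array([i['fx']*s[0]+i['cx'],i['fy']*s[1]+i['cy']])
def ray(c,uv,z):
    i=robot.camera_info(c); R=np.array(i['R']);t=np.array(i['t'])
    d=np.array([(uv[0]-i['cx'])/i['fx'],(uv[1]-i['cy'])/i['fy']]);s=d.copy()
    for _ in range(20): s=d/(1+i['k1']*(s@s))
    o=-R.T@t;v=R.T@np.array([s[0],s[1],1]);return o+v*(z-o[2])/v[2]
E
python3 - <<'E'
from h import *
np.set_printoptions(precision=4,suppress=True)
for c in ['top','side']:
    snap(c,c+'0'); i=robot.camera_info(c); print(c,-np.array(i['R']).T@np.array(i['t']),i['fx'])
    for l in ['feeder','fence_end','head','motor_top','first_roller','lever_knob','lath','lath_front','lath_rear','offcut','tin','glue_tub','file','hoop','caliper','brush']:
        r=robot.place_of(l,c)
        print(l,[(np.round(q['xyz'],4).tolist(),round(q['p'],2)) for q in r[:2]])
s=robot.sense();print(s['t'],s['tcp_pos'],s['tcp_rot'],s['force'])
E
```

```text
top [ 0.3826 -0.001   1.5926] 463.07557413414503
feeder [([0.532, 0.1375, -0.0002], 0.72)]
fence_end [([0.5269, -0.2833, 0.0006], 0.77)]
head [([0.4964, 0.2355, 0.1359], 0.94), ([0.4732, 0.0388, 0.005], 0.37)]
motor_top [([0.4882, 0.3331, 0.2632], 0.72)]
first_roller [([0.5138, 0.1136, 0.0054], 0.7), ([0.4926, 0.3287, 0.2636], 0.69)]
lever_knob [([0.4935, 0.1206, 0.2667], 0.55)]
lath [([0.4821, -0.083, 0.001], 0.85)]
lath_front [([0.4728, 0.035, 0.0045], 0.76)]
lath_rear [([0.4922, -0.22, 0.0075], 0.87)]
offcut [([0.3226, -0.1526, -0.0026], 0.88), ([0.2995, 0.3939, 0.0013], 0.31)]
tin [([0.3866, 0.1161, 0.0014], 0.56), ([0.4898, -0.5853, 0.0009], 0.52)]
glue_tub [([0.4658, 0.5451, -0.0015], 0.79), ([0.3885, 0.1177, -0.0011], 0.22)]
file [([0.2981, 0.3967, -0.0041], 0.7)]
hoop [([0.4684, 0.5454, -0.0025], 0.4)]
caliper [([0.4055, 0.3741, -0.005], 0.89), ([0.4883, -0.5871, 0.0005], 0.37)]
brush [([0.4917, -0.5909, 0.003], 0.82)]
side [-0.0422  1.2791  1.4657] 604.4298423287008
feeder [([0.5325, 0.136, 0.0004], 0.83), ([0.3868, 0.122, -0.0008], 0.46)]
fence_end [([0.5339, -0.2798, 0.0014], 0.84)]
head [([0.4931, 0.2392, 0.1336], 0.82)]
motor_top [([0.497, 0.3277, 0.2648], 0.56)]
first_roller []
lever_knob [([0.4896, 0.1193, 0.2638], 0.49)]
lath [([0.4761, -0.0863, 0.0002], 0.71)]
lath_front [([0.4735, 0.0465, 0.0118], 0.58)]
lath_rear [([0.4913, -0.2179, 0.0103], 0.92), ([0.4763, 0.0466, 0.0117], 0.42)]
offcut [([0.4908, -0.5861, 0.0018], 0.49), ([0.3199, -0.1507, -0.0014], 0.38)]
tin [([0.3878, 0.1227, -0.0004], 0.67)]
glue_tub []
file [([0.3031, 0.3944, 0.003], 0.82)]
hoop [([0.28, -0.4326, -0.0011], 0.69)]
caliper [([0.4043, 0.3786, -0.0001], 0.97)]
brush [([0.4909, -0.5843, 0.0022], 0.52), ([0.4694, 0.541, -0.0017], 0.29)]
1.7 [ 0.174  -0.4953  0.2563] [[ 0.9435  0.3313 -0.    ]
 [ 0.3313 -0.9435 -0.    ]
 [-0.      0.     -1.    ]] [-0.3513  0.6167  0.4035]
```

View pics/top0.png

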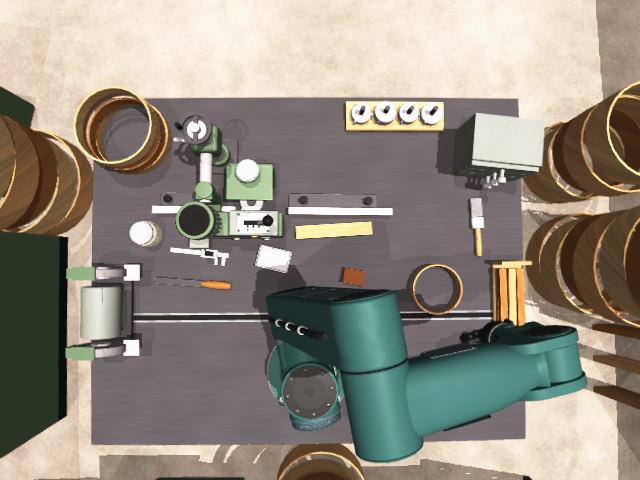

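View pics/side0.png

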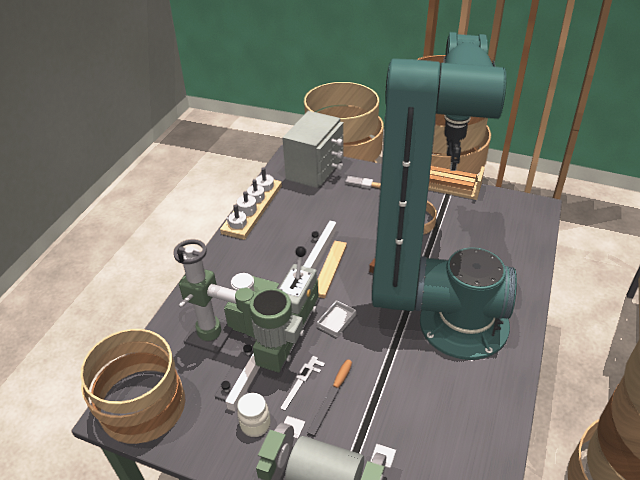

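The top view shows the feeder with its knob near (268,220), the fence face running from (288,210) to (392,212), and the lath from (297,232) to (372,229). Next I'll fit the feeder pose and refine the lath corners.

```bash
cat > fit.py <<'E'
from h import *
from scipy.optimize import least_squares
np.set_printoptions(precision=4,suppress=True)
L={'feeder':(0,0),'fence_end':(0,-.42),'head':(-.041,.1),'motor_top':(-.041,.19),'first_roller':(-.0225,-.021),'lever_knob':(-.041,-.0206)}
M=[('feeder',.532,.1375),('fence_end',.5269,-.2833),('head',.4964,.2355),('motor_top',.4882,.3331),('first_roller',.5138,.1136),('lever_knob',.4935,.1206),
('feeder',.5325,.136),('fence_end',.5339,-.2798),('head',.4931,.2392),('motor_top',.497,.3277),('lever_knob',.4896,.1193)]
def f(p):
    c,s=np.cos(p[2]),np.sin(p[2])
    return np.ravel([(p[0]+c*L[n][0]-s*L[n][1]-x,p[1]+s*L[n][0]+c*L[n][1]-y) for n,x,y in M])
r=least_squares(f,[.53,.137,0],loss='soft_l1',f_scale=.003);print(r.x,np.degrees(r.x[2]));print(r.fun.reshape(-1,2))
E
python3 - <<'E'
import fit
from fit import *
p=r.x
def W(x,y,z):
    c,s=np.cos(p[2]),np.sin(p[2]);return [p[0]+c*x-s*y,p[1]+s*x+c*y,z]
ims=[]
for c in ['top','side']:
    im=robot.read_camera(c)[:,:,::-1].copy()
    if 1:
        o=robot.outline_of('lath',c)
        m=o[0]['region'].astype(np.uint8); 
        cs,_=cv2.findContours(m,0,2);k=max(cs,key=cv2.contourArea)
        g=np.array([ray(c,q,.018 if c=='top' else .018)[:2] for q in k[:,0].astype(float)])
        rc=cv2.minAreaRect((g*1000).astype(np.float32));print(c,o[0]['p'],rc);print(cv2.boxPoints(rc))
    S=4;b=cv2.resize(im,None,fx=S,fy=S,interpolation=cv2.INTER_CUBIC)
    for a in [W(0,-.42,.045),W(0,-.07,.045),W(0,-.42,0),W(0,-.07,0),W(-.041,-.0206,.265),W(-.041,.19,.265)]:
        u=proj(c,a);cv2.circle(b,tuple(int(v*S+S/2) for v in u),4,(0,0,255),1)
    u=proj(c,W(-.03,-.15,0))*S;x0,y0=int(u[0])-360,int(u[1])-200
    ims.append(b[max(y0,0):y0+295,max(x0,0):x0+680])
w=min(i.shape[1] for i in ims)
cv2.imwrite('pics/c1.png',np.vstack([i[:,:w] for i in ims]))
E
```

```text
[ 0.5336  0.138  -0.0089] -0.5111823784378183
[[ 0.0016  0.0005]
 [ 0.0029  0.0013]
 [-0.0029  0.0029]
 [ 0.0061 -0.0047]
 [-0.0029  0.0036]
 [-0.0011 -0.0028]
 [ 0.0011  0.002 ]
 [-0.0041 -0.0022]
 [ 0.0004 -0.0008]
 [-0.0027  0.0007]
 [ 0.0028 -0.0015]]
top 0.7 ((484.22998046875, -84.33126831054688), (53.07323455810547, 260.17449951171875), 1.9332923889160156)
[[ 453.3199   44.7867]
 [ 462.0971 -215.2397]
 [ 515.1401 -213.4492]
 [ 506.3629   46.5772]]
side 0.72 ((476.700439453125, -80.82070922851562), (50.93992614746094, 274.088134765625), 2.8834595680236816)
[[ 444.3688   54.7686]
 [ 458.1567 -218.9725]
 [ 509.0321 -216.41  ]
 [ 495.2442   57.3311]]
```

View pics/c1.png

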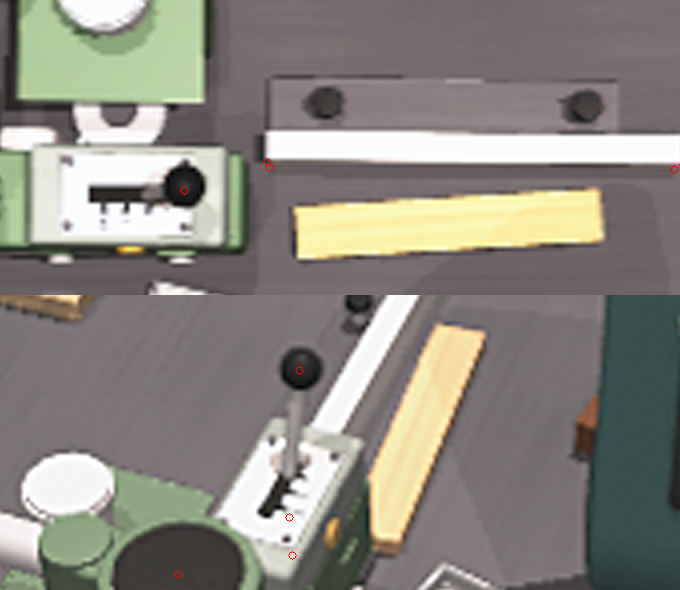

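send_rows(
  series=[0.32,-0.265,-0.03,0,0,0.662,0.32,-0.265,-0.03,0,0,0.662,0.32,-0.265,-0.03,0,0,0.662,0.32,-0.265,-0.03,0,0,0.662,0.32,-0.265,-0.03,0,0,0.662],
  claw=0,
  force=60,
)

```text
t: 2.52
tcp_pos: [0.3352, -0.2265, 0.2791]
tcp_rot: [[1.0, -0.009, 0.001], [-0.009, -1.0, -0.0], [0.001, 0.0, -1.0]]
force: [1.4, -1.0, -0.4]
opening: -0.0001
grip_force: 0.0
```

send_rows(
  series=[0.21,-0.358,0,0,0,0,0.21,-0.358,0,0,0,0,0.21,-0.358,0,0,0,0,0.21,-0.358,0,0,0,0,0.21,-0.358,0,0,0,0],
)

```text
t: 3.15
tcp_pos: [0.4952, 0.041, 0.2789]
tcp_rot: [[1.0, -0.008, 0.001], [-0.008, -1.0, -0.0], [0.001, 0.0, -1.0]]
force: [0.4, -1.6, 0.7]
opening: -0.0
grip_force: 0.0
```

```bash
python3 - <<'E'
from h import *
s=robot.sense();print(s['t'],s['tcp_pos'],s['force'],s['opening'])
for c in ['wrist','side']:
    snap(c,c+'1');print(c,[(np.round(q['xyz'],4),q['p']) for q in robot.place_of('lever_knob',c)])
E
```

```text
3.15 [0.49521504 0.04097635 0.27894908] [ 0.41697709 -1.55491557  0.74185044] -1.5178301385323168e-05
wrist [(array([0.4917, 0.1161, 0.2659]), 0.81)]
side [(array([0.494 , 0.1168, 0.2636]), 0.71), (array([ 0.4023,  0.3748, -0.0005]), 0.24)]
```

View pics/wrist1.png

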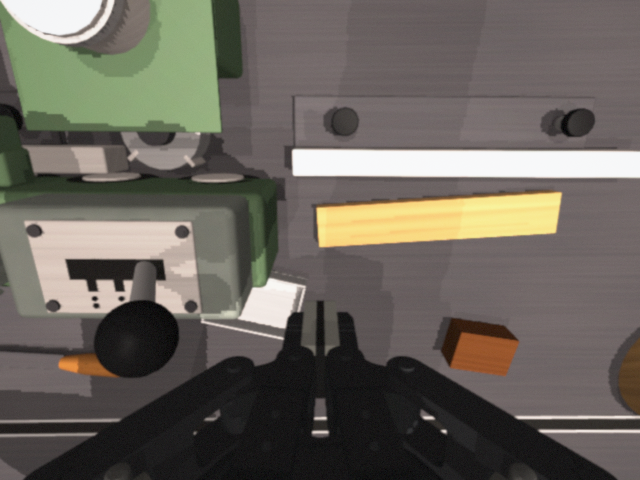

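The wrist view shows the shut fingertips at (320,330), in line with the knob at (137,338). The lath runs from (318,225) to (560,215). I'll push the lever now.

send_rows(
  series=[-0.003,-0.045,0,0,0,0,-0.003,-0.065,0,0,0,0,-0.003,-0.085,0,0,0,0,-0.003,-0.105,0,0,0,0,-0.003,-0.125,0,0,0,0],
)

```text
t: 3.98
tcp_pos: [0.4946, 0.1008, 0.2797]
tcp_rot: [[1.0, 0.031, 0.001], [0.031, -0.999, 0.02], [0.002, -0.02, -1.0]]
force: [-0.1, -7.7, 6.6]
opening: -0.0001
grip_force: 4.2
```

send_rows(
  series=[0,-0.016,0,0,0,0,0,-0.032,0,0,0,0,0,-0.048,0,0,0,0,0,-0.055,0,0,0,0,0,-0.06,0,0,0,0],
)

```text
t: 4.6
tcp_pos: [0.4939, 0.1239, 0.2796]
tcp_rot: [[0.998, 0.066, -0.004], [0.066, -0.997, 0.04], [-0.001, -0.04, -0.999]]
force: [-1.4, 0.0, 0.6]
opening: -0.0001
grip_force: 0.0
```

```bash
python3 - <<'E'
from h import *
s=robot.sense();print(s['t'],s['tcp_pos'],s['force'],s['opening'])
for c in ['wrist','side','top']:
    snap(c,c+'2');print(c,[(np.round(q['xyz'],4),q['p']) for q in robot.place_of('lever_knob',c)[:2]])
E
```

```text
4.6 [0.49394738 0.1238567  0.27962842] [-1.3974622   0.02630847  0.61198667] -6.623908343345929e-05
wrist [(array([0.4948, 0.1674, 0.2781]), 0.63)]
side [(array([0.4955, 0.1679, 0.2754]), 0.5)]
top []
```

```bash
python3 - <<'E'
from h import *
s=robot.sense();print({k:np.round(v,3).tolist() for k,v in s.items()})
E
```

```text
{'t': 4.9, 'joint_positions': [0.064, 0.227, -0.035, 1.31, 0.04, 3.141], 'joint_vel': [-0.002, 0.001, -0.0, 0.002, -0.001, 0.0], 'effort': [0.063, -60.621, 38.752, 0.01, 0.145, -0.001], 'tcp_pos': [0.494, 0.124, 0.28], 'tcp_rot': [[0.998, 0.065, -0.003], [0.065, -0.997, 0.04], [-0.001, -0.04, -0.999]], 'force': [-0.089, 0.326, -0.315], 'moment': [-0.022, -0.006, -0.0], 'grip_force': 0.0, 'opening': 0.0}
```

View pics/side2.png

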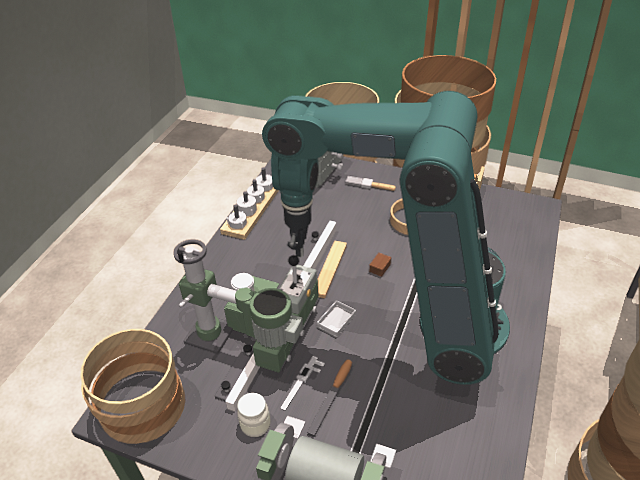

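The lever has stopped in slow (knob z about 0.277), because the last joint ran into its range limit at 3.14. I'll back off and turn the tool about -90° in three steps, so that tool x lies along world +y.

send_rows(
  series=[0,0.02,0,0,0,-0.35,0,0.02,0,0,0,-0.7,0,0.02,0,0,0,-1,0,0.02,0,0,0,-1],
)

```text
t: 5.4
tcp_pos: [0.495, 0.1087, 0.2792]
tcp_rot: [[0.832, 0.555, -0.003], [0.554, -0.831, 0.04], [0.019, -0.035, -0.999]]
force: [0.5, 0.6, -0.0]
opening: 0.0002
grip_force: 0.0
```

send_rows(
  series=[0,0,0,0,0,-0.35,0,0,0,0,0,-0.7,0,0,0,0,0,-1,0,0,0,0,0,-1],
)

```text
t: 5.9
tcp_pos: [0.495, 0.1087, 0.2792]
tcp_rot: [[0.446, 0.895, -0.003], [0.894, -0.446, 0.04], [0.034, -0.021, -0.999]]
force: [0.2, 0.1, -0.6]
opening: -0.0001
grip_force: 0.0
```

```bash
cat > go.py <<'E'
from h import *
from scipy.spatial.transform import Rotation as Ro
def go(x,y,z,yaw=-.0089):
    s=robot.sense();R=np.array(s['tcp_rot']);c,q=np.cos(yaw),np.sin(yaw)
    Rd=np.array([[-q,c,0],[c,q,0],[0,0,-1]])
    print(np.round(s['t'],2),np.round(s['tcp_pos'],4),np.round(s['force'],1),'q6',round(s['joint_positions'][5],2),'->',np.round(R.T@(np.array([x,y,z])-s['tcp_pos'])/.75,4),np.round(Ro.from_matrix(R.T@Rd).as_rotvec(degrees=True)/30,3))
E
python3 -c "
from go import *
go(.493,.12,.285)"
```

```text
5.9 [0.495  0.1087 0.2792] [ 0.2  0.1 -0.6] q6 2.07 -> [ 0.0125 -0.0093 -0.0071] [-0.024 -0.073 -0.866]
```

send_rows(
  series=[0,-0.003,-0.008,-0.01,-0.03,-0.35,0,-0.003,-0.008,-0.02,-0.07,-0.7,0,-0.003,-0.008,-0.024,-0.073,-0.866,0,-0.003,-0.008,-0.024,-0.073,-0.866],
)

```text
t: 6.4
tcp_pos: [0.493, 0.1096, 0.2852]
tcp_rot: [[0.01, 1.0, 0.0], [1.0, -0.01, -0.0], [-0.0, 0.0, -1.0]]
force: [0.2, 0.7, -0.1]
opening: -0.0002
grip_force: 0.0
```

```bash
python3 -c "
from go import *
go(.493,.192,.287)"
```

```text
6.4 [0.493  0.1096 0.2852] [ 0.2  0.7 -0.1] q6 1.64 -> [ 0.1099 -0.0011 -0.0024] [ 0.     0.    -0.002]
```

send_rows(
  series=[0.03,0,0.008,0,0,0,0.05,0,0.008,0,0,0,0.07,0,0.008,0,0,0,0.09,0,0.008,0,0,0,0.104,0,0.008,0,0,0],
)

```text
t: 7.02
tcp_pos: [0.4934, 0.1885, 0.2792]
tcp_rot: [[0.005, 1.0, -0.0], [1.0, -0.005, 0.0], [0.0, -0.0, -1.0]]
force: [0.3, -0.1, -0.2]
opening: -0.0003
grip_force: 0.0
```

send_rows(
  series=[0.003,0,0,0,0,0,0.006,0,0,0,0,0],
)

```text
t: 7.28
tcp_pos: [0.4934, 0.192, 0.2792]
tcp_rot: [[0.005, 1.0, -0.0], [1.0, -0.005, -0.0], [-0.0, -0.0, -1.0]]
force: [0.1, -0.9, 0.3]
opening: -0.0
grip_force: 0.5
```

```bash
python3 - <<'E'
from go import *
go(.493,.195,.279)
for c in ['wrist','side','top']:
    snap(c,c+'3');print(c,[(np.round(q['xyz'],4),q['p']) for q in robot.place_of('lever_knob',c)[:2]])
E
```

```text
7.28 [0.4934 0.192  0.2792] [ 0.1 -0.9  0.3] q6 1.79 -> [ 0.004  -0.0005  0.0002] [-0.     0.     0.008]
wrist [(array([0.4948, 0.217 , 0.2664]), 0.63)]
side [(array([0.4966, 0.2195, 0.2652]), 0.49)]
top []
```

send_rows(
  series=[0.003,0,0,0,0,0,0.005,0,0,0,0,0],
)

```text
t: 7.82
tcp_pos: [0.4934, 0.193, 0.2792]
tcp_rot: [[0.006, 1.0, 0.0], [1.0, -0.006, -0.007], [-0.007, 0.0, -1.0]]
force: [-0.5, -29.4, 4.0]
opening: -0.0003
grip_force: 14.8
```

Fast gear is home: the knob is at y≈0.219, z≈0.265 and the stop resists with 29 N. I'll back off now and go to the lath's robot side.

send_rows(
  series=[-0.07,0,0,0,0,0,-0.14,0,0,0,0,0,-0.21,-0.035,0,0,0,0,-0.28,-0.07,0,0,0,0,-0.338,-0.105,0,0,0,0],
)

```text
t: 8.45
tcp_pos: [0.4125, -0.0589, 0.2793]
tcp_rot: [[0.005, 1.0, 0.001], [1.0, -0.005, -0.0], [-0.0, 0.001, -1.0]]
force: [0.0, -0.6, -0.3]
opening: -0.0003
grip_force: 0.0
```

```bash
python3 - <<'E'
from go import *
go(.42,-.06,.031)
for c in ['wrist','side','top']:
    snap(c,c+'4');print(c,[(l,np.round(q['xyz'],4),q['p']) for l in ['lever_knob','lath_front','lath_rear','lath'] for q in robot.place_of(l,c)[:1]])
E
```

```text
8.45 [ 0.4125 -0.0589  0.2793] [ 0.  -0.6 -0.3] q6 1.24 -> [-0.0013  0.0099  0.3311] [0.001 0.001 0.007]
wrist [('lath_front', array([0.4739, 0.0442, 0.008 ]), 0.59), ('lath_rear', array([ 0.4864, -0.2127,  0.0115]), 0.78), ('lath', array([ 0.478 , -0.0843,  0.0008]), 0.63)]
side [('lever_knob', array([0.4926, 0.2376, 0.1361]), 0.73), ('lath_front', array([0.4755, 0.0475, 0.0126]), 0.76), ('lath_rear', array([ 0.4838, -0.2146,  0.0117]), 0.55), ('lath', array([ 0.4807, -0.0881,  0.0017]), 0.81)]
top [('lever_knob', array([0.4957, 0.2201, 0.2649]), 0.69), ('lath_front', array([5.347e-01, 1.392e-01, 3.000e-04]), 0.73), ('lath_rear', array([ 0.4074,  0.3782, -0.0057]), 0.63), ('lath', array([ 0.4873, -0.5843,  0.0018]), 0.37)]
```

View pics/wrist4.png

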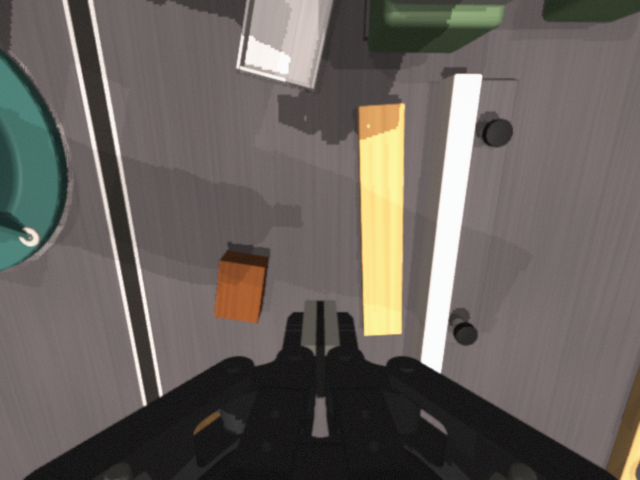

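The knob stays in fast (y 0.220). The wrist view shows the lath from (382,105) to (383,333) with the fingers clear on its left side. I'll descend and push it towards the fence.

send_rows(
  series=[0,0,0.083,0,0,0,0,0,0.166,0,0,0,0,0,0.249,0,0,0,0,0,0.32,0,0,0,0,0,0.331,0,0,0],
)

```text
t: 9.82
tcp_pos: [0.4118, -0.0568, 0.0291]
tcp_rot: [[0.005, 1.0, -0.005], [1.0, -0.005, 0.002], [0.002, -0.005, -1.0]]
force: [0.1, -0.3, 0.7]
opening: 0.0002
grip_force: 0.0
```

send_rows(
  series=[0,0.025,0,0,0,0,0,0.04,0,0,0,0,0,0.05,0,0,0,0,0,0.058,0,0,0,0,0,0.065,0,0,0,0],
)

```text
t: 10.45
tcp_pos: [0.4608, -0.0574, 0.0319]
tcp_rot: [[0.005, 1.0, -0.002], [1.0, -0.005, -0.0], [-0.0, -0.002, -1.0]]
force: [-13.5, 1.2, 21.2]
opening: -0.0004
grip_force: 10.3
```

```bash
python3 - <<'E'
from go import *
go(.47,-.06,.033)
for c in ['wrist','side']:
    snap(c,c+'5');print(c,[(l,np.round(q['xyz'],4),q['p']) for l in ['lath_front','lath_rear','lath'] for q in robot.place_of(l,c)[:1]])
a=cv2.imread('pics/wrist5.png');b=cv2.imread('pics/side5.png')
u=proj('side',[.48,-.06,.03]).astype(int);print(u)
b=cv2.resize(b[u[1]-75:u[1]+75,u[0]-100:u[0]+100],(400,300),interpolation=2)
cv2.imwrite('pics/c5.png',np.vstack([cv2.resize(a,(400,300)),b]))
E
```

```text
10.45 [ 0.4608 -0.0574  0.0319] [-13.5   1.2  21.2] q6 1.28 -> [-0.0034  0.0122 -0.0015] [-0.004  0.001  0.008]
wrist [('lath', array([ 0.4946, -0.0841,  0.0031]), 0.73)]
side [('lath_front', array([0.4991, 0.0465, 0.0114]), 0.68), ('lath', array([ 0.4955, -0.0882,  0.0014]), 0.74)]
[326 268]
```

View pics/c5.png

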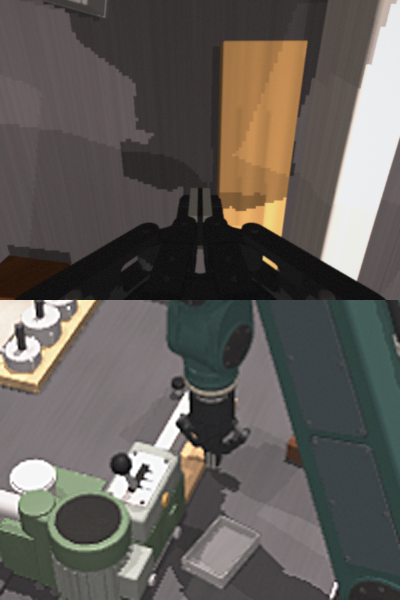

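The fingers' wide side linkage rides on top of the lath when I push along tool y. I'll back off and turn another -90° so the side push uses the narrow tool-x profile.

send_rows(
  series=[0,-0.03,-0.01,0,0,-0.1,0,-0.06,-0.03,0,0,-0.35,0,-0.06,-0.03,0,0,-0.7,0,-0.06,-0.03,0,0,-1,0,-0.06,-0.03,0,0,-1],
)

```text
t: 11.48
tcp_pos: [0.4175, -0.0575, 0.0541]
tcp_rot: [[-0.495, 0.869, 0.001], [0.869, 0.495, -0.0], [-0.001, 0.001, -1.0]]
force: [0.8, -0.6, -0.3]
opening: 0.0001
grip_force: 0.0
```

send_rows(
  series=[0,0,0,0,0,-0.35,0,0,0,0,0,-0.7,0,0,0,0,0,-1,0,0,0,0,0,-1],
)

```text
t: 11.98
tcp_pos: [0.4174, -0.0574, 0.0537]
tcp_rot: [[-0.862, 0.508, 0.0], [0.508, 0.862, -0.0], [-0.0, 0.0, -1.0]]
force: [-0.3, 0.0, 0.1]
opening: 0.0002
grip_force: 0.0
```

```bash
python3 - <<'E'
from go import *
go(.435,-.06,.033,-.0089+np.pi/2)
for c in ['wrist','side','top']:
    snap(c,c+'6');print(c,[(l,np.round(q['xyz'],4),q['p']) for l in ['lath_front','lath_rear','lath'] for q in robot.place_of(l,c)[:1]])
E
```

```text
11.98 [ 0.4174 -0.0574  0.0537] [-0.3  0.   0.1] q6 0.2 -> [-0.0219  0.009   0.0276] [-0.     0.001 -1.   ]
wrist [('lath_front', array([0.4933, 0.0439, 0.0074]), 0.68)]
side [('lath_front', array([ 0.5294, -0.2819, -0.0015]), 0.63), ('lath_rear', array([ 0.4942, -0.2174,  0.0122]), 0.98), ('lath', array([ 4.953e-01, -8.590e-02, -1.000e-04]), 0.78)]
top [('lath_front', array([0.4968, 0.038 , 0.0095]), 0.87), ('lath_rear', array([ 0.5012, -0.218 ,  0.0082]), 0.78), ('lath', array([ 0.4978, -0.0881,  0.0008]), 0.85)]
```

send_rows(
  series=[0,0,0,0,0,-0.35,0,0,0.015,0,0,-0.7,0,0,0.027,0,0,-1,0,0,0.027,0,0,-1],
)

```text
t: 13.08
tcp_pos: [0.4169, -0.0573, 0.0329]
tcp_rot: [[-1.0, 0.006, -0.001], [0.006, 1.0, 0.0], [0.001, 0.0, -1.0]]
force: [-1.0, -0.7, 0.1]
opening: 0.0001
grip_force: 0.0
```

send_rows(
  series=[-0.04,0,0,0,0,0,-0.055,0,0,0,0,0,-0.063,0,0,0,0,0,-0.068,0,0,0,0,0,-0.07,0,0,0,0,0],
)

```text
t: 13.7
tcp_pos: [0.4694, -0.0576, 0.0332]
tcp_rot: [[-1.0, 0.005, -0.0], [0.005, 1.0, 0.0], [0.0, 0.0, -1.0]]
force: [-1.2, -0.0, 0.2]
opening: 0.0002
grip_force: 0.5
```

Contact is light with no vertical force. I'll go on in small steps.

send_rows(
  series=[-0.003,0,0,0,0,0,-0.006,0,0,0,0,0,-0.008,0,0,0,0,0],
)

```text
t: 14.08
tcp_pos: [0.4752, -0.0577, 0.0331]
tcp_rot: [[-1.0, 0.005, -0.001], [0.005, 1.0, -0.0], [0.001, -0.0, -1.0]]
force: [-6.7, -2.0, 5.5]
opening: 0.0
grip_force: 3.8
```

send_rows(
  series=[-0.002,0,0,0,0,0,-0.003,0,0,0,0,0],
)

```text
t: 14.32
tcp_pos: [0.4754, -0.0576, 0.0329]
tcp_rot: [[-1.0, 0.005, -0.005], [0.005, 1.0, -0.001], [0.005, -0.001, -1.0]]
force: [-17.4, -2.5, 12.1]
opening: 0.0003
grip_force: 8.4
```

The lath is flush: its edge is at x≈0.4865, as predicted. The first push failed because the thicker part of the finger, about 11 mm above the tip, rode on the lath. For the end push I'll tilt the fingers 20° so the tips lead.

send_rows(
  series=[0.045,0,0,0,0,0,0.045,0,-0.08,0,0,0,0.03,-0.08,-0.1,0,0,0,0.0,-0.16,-0.1,0,0,0,-0.03,-0.24,-0.1,0,0,0],
)

```text
t: 14.95
tcp_pos: [0.4992, -0.2366, 0.1089]
tcp_rot: [[-1.0, 0.005, 0.002], [0.005, 1.0, -0.001], [-0.002, -0.001, -1.0]]
force: [1.6, 1.1, -0.2]
opening: 0.0
grip_force: 0.0
```

```bash
python3 - <<'E'
from go import *
go(.508,-.28,.1,-.0089+np.pi/2)
for c in ['wrist','side','top']:
    snap(c,c+'7');print(c,[(l,np.round(q['xyz'],4),q['p']) for l in ['lath_front','lath_rear','lath','offcut'] for q in robot.place_of(l,c)[:1]])
E
```

```text
14.95 [ 0.4992 -0.2366  0.1089] [ 1.6  1.1 -0.2] q6 -0.59 -> [-0.0119 -0.0578  0.0119] [-0.001  0.003  0.008]
wrist [('lath_rear', array([ 0.5052, -0.2135,  0.0092]), 0.82), ('lath', array([ 5.079e-01, -8.620e-02, -5.000e-04]), 0.82)]
side [('lath_front', array([0.5089, 0.0485, 0.0124]), 0.84), ('lath_rear', array([ 0.5064, -0.222 ,  0.0107]), 0.58), ('lath', array([ 0.5056, -0.0885,  0.0009]), 0.88), ('offcut', array([0.4955, 0.2175, 0.2647]), 0.55)]
top [('lath_front', array([0.5086, 0.0369, 0.0057]), 0.56), ('lath_rear', array([ 0.5107, -0.2205,  0.0071]), 0.85), ('lath', array([ 0.51  , -0.0862, -0.0013]), 0.78)]
```

send_rows(
  series=[-0.011,-0.052,0,-0.33,0,0,-0.011,-0.052,0,-0.667,0,0,-0.011,-0.052,0.05,-0.667,0,0,-0.011,-0.052,0.1,-0.667,0,0,-0.011,-0.052,0.1,-0.667,0,0],
)

```text
t: 16.32
tcp_pos: [0.5055, -0.2727, 0.0315]
tcp_rot: [[-1.0, 0.005, -0.001], [0.005, 0.939, 0.345], [0.003, 0.345, -0.939]]
force: [-0.7, 0.4, 0.9]
opening: 0.0001
grip_force: 0.0
```

```bash
python3 - <<'E'
from go import *
from scipy.spatial.transform import Rotation as Ro
s=robot.sense();R=np.array(s['tcp_rot'])
for y in (-.225,-.18,-.161):
    print(np.round(R.T@(np.array([.508+(y+.2)*.0089,y,.034])-s['tcp_pos'])/.75,4))
print(s['tcp_pos'],s['force'],R.round(3).tolist())
E
```

```text
[-0.0028  0.0608  0.0188]
[-0.003   0.1171  0.0395]
[-0.0031  0.1409  0.0482]
[ 0.50547591 -0.27266286  0.03153743] [-0.70750973  0.4368015   0.89355388] [[-1.0, 0.005, -0.001], [0.005, 0.939, 0.345], [0.003, 0.345, -0.939]]
```

send_rows(
  series=[-0.003,0.035,0.009,0,0,0,-0.003,0.055,0.017,0,0,0,-0.003,0.075,0.024,0,0,0,-0.003,0.095,0.031,0,0,0,-0.003,0.11,0.037,0,0,0],
)

```text
t: 16.95
tcp_pos: [0.5093, -0.1857, 0.0357]
tcp_rot: [[-1.0, 0.004, 0.002], [0.004, 0.94, 0.342], [-0.0, 0.342, -0.94]]
force: [0.3, -1.6, 1.0]
opening: -0.0001
grip_force: 0.9
```

```bash
python3 - <<'E'
from go import *
s=robot.sense();print(s['tcp_pos'],s['force'])
for c in ['wrist','side','top']:
    snap(c,c+'8');print(c,[(l,np.round(q['xyz'],4),q['p']) for l in ['lath_front','lath_rear','lath'] for q in robot.place_of(l,c)[:1]])
a=cv2.imread('pics/wrist8.png');b=cv2.imread('pics/side8.png');t=cv2.imread('pics/top8.png')
f=lambda m,u,w:cv2.resize(m[int(u[1])-w*3//4:int(u[1])+w*3//4,int(u[0])-w:int(u[0])+w],(400,300),interpolation=2)
cv2.imwrite('pics/c8.png',np.vstack([np.hstack([cv2.resize(a,(400,300)),f(b,proj('side',[.5,0,.03]),80)]),np.hstack([f(t,proj('top',[.5,-.1,.03]),80),f(t,proj('top',[.5,.1,.03]),40)])]))
E
```

```text
[ 0.50926773 -0.18567245  0.03565204] [ 0.34901567 -1.62080412  1.00384079]
wrist [('lath_rear', array([ 0.506 , -0.1682,  0.0094]), 0.81), ('lath', array([ 5.057e-01, -4.020e-02,  3.000e-04]), 0.91)]
side [('lath_front', array([0.4943, 0.2385, 0.1353]), 0.73), ('lath_rear', array([ 0.5032, -0.1698,  0.0105]), 0.74), ('lath', array([ 4.055e-01,  3.750e-01, -2.000e-04]), 0.7)]
top [('lath_front', array([0.5086, 0.0838, 0.0067]), 0.56), ('lath_rear', array([ 0.5128, -0.1734,  0.008 ]), 0.94), ('lath', array([ 3.018e-01,  3.943e-01, -2.000e-04]), 0.52)]
```

View pics/c8.png

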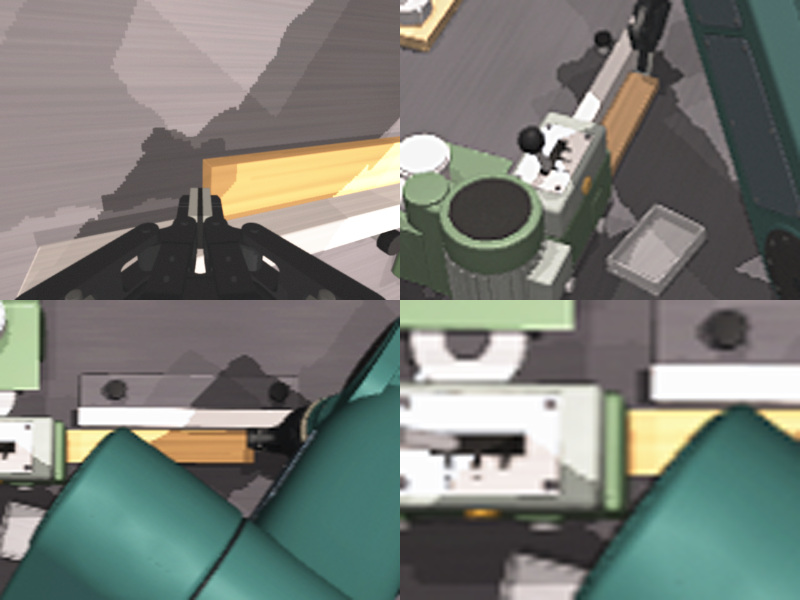

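send_rows(
  series=[0.001,0.01,0.005,0,0,0,0.001,0.018,0.008,0,0,0,0.001,0.024,0.01,0,0,0,0.001,0.028,0.011,0,0,0,0.001,0.03,0.012,0,0,0],
)

```text
t: 18.18
tcp_pos: [0.5086, -0.1622, 0.0347]
tcp_rot: [[-1.0, 0.004, 0.002], [0.004, 0.94, 0.342], [-0.0, 0.342, -0.94]]
force: [-0.2, -2.6, 2.8]
opening: 0.0
grip_force: 1.1
```

send_rows(
  series=[0,0.002,0.001,0,0,0,0,0.004,0.002,0,0,0],
)

```text
t: 18.42
tcp_pos: [0.5087, -0.1591, 0.0343]
tcp_rot: [[-1.0, 0.004, 0.002], [0.005, 0.94, 0.342], [-0.0, 0.342, -0.94]]
force: [-0.1, -2.2, 1.7]
opening: 0.0001
grip_force: 1.0
```

send_rows(
  series=[0,0.002,0.001,0,0,0,0,0.004,0.0015,0,0,0],
)

```text
t: 18.68
tcp_pos: [0.5088, -0.1565, 0.0343]
tcp_rot: [[-1.0, 0.004, 0.002], [0.005, 0.94, 0.341], [-0.0, 0.341, -0.94]]
force: [-0.1, -10.0, 0.8]
opening: 0.0002
grip_force: 5.1
```

send_rows(
  series=[0,0.001,0.0005,0,0,0,0,0.002,0.0007,0,0,0],
)

```text
t: 18.92
tcp_pos: [0.5092, -0.156, 0.0343]
tcp_rot: [[-1.0, 0.004, 0.002], [0.005, 0.941, 0.338], [-0.001, 0.338, -0.941]]
force: [-0.7, -16.0, 0.3]
opening: 0.0001
grip_force: 7.7
```

The lath met the roller with 16 N, right where predicted. I'll retract, level the tool, and check that it's flush with side pushes.

send_rows(
  series=[0,-0.056,-0.02,0,0,0,0,-0.03,-0.09,0,0,0,0.06,-0.02,-0.12,0.33,0,0,0.113,-0.02,-0.12,0.667,0,0,0.113,-0.02,-0.12,0.667,0,0],
)

```text
t: 19.55
tcp_pos: [0.4199, -0.1955, 0.1137]
tcp_rot: [[-1.0, 0.003, -0.002], [0.003, 1.0, -0.0], [0.002, -0.0, -1.0]]
force: [0.5, 0.2, 0.5]
opening: 0.0004
grip_force: 0.0
```

```bash
python3 - <<'E'
from go import *
go(.435,-.1,.034,-.0089+np.pi/2)
P=dict(x=[],)
for c in ['wrist','side','top']:
    snap(c,c+'9');print(c,[(l,np.round(q['xyz'],4),q['p']) for l in ['lath_front','lath_rear','lath'] for q in robot.place_of(l,c)[:1]])
b=cv2.imread('pics/wrist9.png');t=cv2.imread('pics/top9.png')
f=lambda m,u,w:cv2.resize(m[int(u[1])-w*3//4:int(u[1])+w*3//4,int(u[0])-w:int(u[0])+w],(480,360),interpolation=2)
cv2.imwrite('pics/c9.png',np.hstack([b[:360,:400],cv2.resize(f(t,proj('top',[.5,-.06,.03]),50),(400,360))]))
E
```

```text
19.55 [ 0.4199 -0.1955  0.1137] [0.5 0.2 0.5] q6 -0.61 -> [-0.02    0.1275  0.1062] [-0.    -0.004  0.011]
wrist [('lath_rear', array([ 0.5039, -0.1386,  0.0083]), 0.68), ('lath', array([ 0.5066, -0.0074,  0.0024]), 0.76)]
side [('lath_rear', array([ 0.5056, -0.1452,  0.0119]), 0.66), ('lath', array([ 5.047e-01, -1.280e-02, -4.000e-04]), 0.87)]
top [('lath_front', array([0.507 , 0.1123, 0.0075]), 0.6), ('lath', array([ 0.5055, -0.0147, -0.0018]), 0.93)]
```

View pics/c9.png

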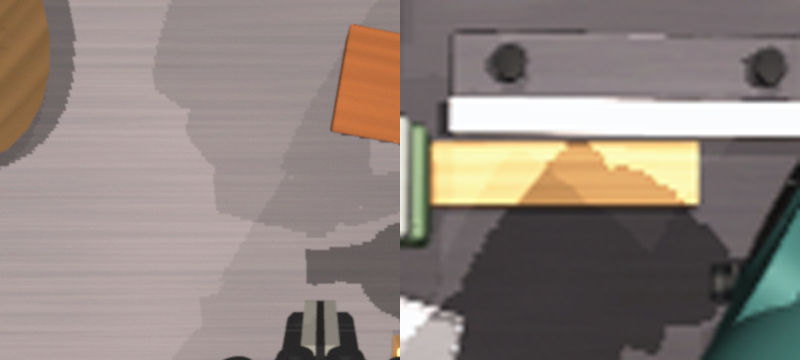

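The top crop shows the lath parallel to the fence with its front end under the head. I'll press its side near the rear and then near the front.

send_rows(
  series=[0,0.07,0.02,0,0,0,0,0.125,0.07,0,0,0,0,0.125,0.106,0,0,0,-0.035,0.125,0.106,0,0,0,-0.063,0.125,0.106,0,0,0],
)

```text
t: 20.78
tcp_pos: [0.4721, -0.105, 0.0339]
tcp_rot: [[-1.0, 0.004, -0.0], [0.004, 1.0, 0.0], [0.0, 0.0, -1.0]]
force: [-0.6, -1.0, 0.5]
opening: -0.0001
grip_force: 0.0
```

send_rows(
  series=[-0.005,0,0,0,0,0,-0.009,0,0,0,0,0,-0.011,0,0,0,0,0],
)

```text
t: 21.15
tcp_pos: [0.4746, -0.1048, 0.0334]
tcp_rot: [[-1.0, 0.005, -0.01], [0.005, 1.0, -0.001], [0.01, -0.001, -1.0]]
force: [-32.9, -4.8, 23.8]
opening: -0.0001
grip_force: 16.5
```

send_rows(
  series=[0.03,0,0,0,0,0,0.03,0.05,0,0,0,0,0.03,0.1,0,0,0,0,0.01,0.1,0,0,0,0,0.006,0.1,0,0,0,0],
)

```text
t: 21.78
tcp_pos: [0.4757, -0.0302, 0.034]
tcp_rot: [[-1.0, 0.004, -0.001], [0.004, 1.0, 0.0], [0.001, 0.0, -1.0]]
force: [-7.3, 2.4, 5.2]
opening: -0.0001
grip_force: 3.8
```

send_rows(
  series=[-0.003,0,0,0,0,0,-0.006,0,0,0,0,0,-0.008,0,0,0,0,0],
)

```text
t: 22.15
tcp_pos: [0.4761, -0.0305, 0.0331]
tcp_rot: [[-1.0, 0.006, -0.01], [0.006, 1.0, 0.0], [0.01, 0.0, -1.0]]
force: [-30.9, -0.1, 22.8]
opening: -0.0001
grip_force: 15.7
```

send_rows(
  series=[0.06,0,0,0,0,0,0.06,0,-0.08,0,0,0,0.06,-0.08,-0.1,0,0,0,0.06,-0.16,-0.1,0,0,0,0.03,-0.235,-0.1,0,0,0],
)

```text
t: 22.78
tcp_pos: [0.4573, -0.2093, 0.1097]
tcp_rot: [[-1.0, 0.006, 0.001], [0.006, 1.0, -0.001], [-0.001, -0.001, -1.0]]
force: [0.9, 0.9, -0.6]
opening: 0.0003
grip_force: 0.0
```

```bash
python3 - <<'E'
from go import *
go(.508,-.2,.036,-.0089+np.pi/2)
E
```

```text
22.78 [ 0.4573 -0.2093  0.1097] [ 0.9  0.9 -0.6] q6 -0.58 -> [-0.0674  0.0129  0.0983] [-0.001  0.001  0.005]
```

send_rows(
  series=[-0.067,0,0,-0.33,0,0,-0.067,0,0,-0.667,0,0,-0.067,0,0.05,-0.667,0,0,-0.067,0,0.097,-0.667,0,0,-0.067,0,0.097,-0.667,0,0],
)

```text
t: 23.4
tcp_pos: [0.5071, -0.2069, 0.0347]
tcp_rot: [[-1.0, 0.006, -0.001], [0.006, 0.939, 0.344], [0.003, 0.344, -0.939]]
force: [0.4, -0.1, 0.6]
opening: -0.0003
grip_force: 0.0
```

```bash
python3 - <<'E'
from go import *
s=robot.sense();R=np.array(s['tcp_rot'])
for y in (-.18,-.162,-.158):
    print(np.round(R.T@(np.array([.5085,y,.0345])-s['tcp_pos'])/.75,4))
print(s['t'],s['tcp_pos'],s['force'])
E
```

```text
[-0.0016  0.0336  0.0126]
[-0.0015  0.0561  0.0209]
[-0.0014  0.0611  0.0227]
23.4 [ 0.50714626 -0.20688213  0.03473322] [ 0.40574299 -0.13350823  0.64614101]
```

send_rows(
  series=[-0.0015,0.034,0.0126,0,0,0,-0.0015,0.05,0.0185,0,0,0,-0.0015,0.056,0.021,0,0,0,-0.0015,0.06,0.0225,0,0,0,-0.0015,0.062,0.023,0,0,0],
)

```text
t: 24.02
tcp_pos: [0.5099, -0.1574, 0.0363]
tcp_rot: [[-1.0, 0.004, 0.002], [0.005, 0.94, 0.342], [-0.001, 0.342, -0.94]]
force: [-0.1, -2.9, 0.4]
opening: -0.0001
grip_force: 1.1
```

send_rows(
  series=[0,0.001,0.0005,0,0,0,0,0.002,0.0007,0,0,0],
)

```text
t: 24.28
tcp_pos: [0.51, -0.1567, 0.0363]
tcp_rot: [[-1.0, 0.005, 0.002], [0.005, 0.94, 0.34], [-0.0, 0.34, -0.94]]
force: [-1.3, -9.6, 3.1]
opening: -0.0002
grip_force: 4.7
```

Contact is confirmed at the same place (9.6 N). I'll retract well clear and do a final check.

send_rows(
  series=[0,-0.056,-0.02,0,0,0,0,-0.06,-0.09,0,0,0,0.06,-0.1,-0.15,0.33,0,0,0.12,-0.15,-0.2,0.667,0,0,0.17,-0.2,-0.25,0.667,0,0],
)

```text
t: 24.9
tcp_pos: [0.39, -0.3465, 0.1564]
tcp_rot: [[-1.0, 0.002, 0.0], [0.002, 1.0, -0.003], [-0.0, -0.003, -1.0]]
force: [0.6, -0.7, 0.0]
opening: 0.0002
grip_force: 0.0
```

send_rows(
  series=[0.03,-0.03,-0.05,0,0,0,0.06,-0.1,-0.05,0,0,0,0.06,-0.1,-0.05,0,0,0],
)

```text
t: 25.28
tcp_pos: [0.3447, -0.4251, 0.1926]
tcp_rot: [[-1.0, 0.008, 0.0], [0.008, 1.0, -0.001], [-0.0, -0.001, -1.0]]
force: [0.1, 0.2, -1.3]
opening: 0.0001
grip_force: 0.0
```

```bash
python3 - <<'E'
from go import *
go(.4,-.3,.3)
for c in ['wrist','side','top']:
    snap(c,c+'10');print(c,[(l,np.round(q['xyz'],4).tolist(),round(q['p'],2)) for l in ['lath_front','lath_rear','lath','lever_knob','offcut','tin','caliper','file','hoop'] for q in robot.place_of(l,c)[:1]])
b=cv2.imread('pics/side10.png');t=cv2.imread('pics/top10.png')
f=lambda m,u,w:cv2.resize(m[int(u[1])-w:int(u[1])+w,int(u[0])-w:int(u[0])+w],(400,400),interpolation=2)
cv2.imwrite('pics/c10.png',np.hstack([f(b,proj('side',[.5,0,.03]),70),f(t,proj('top',[.5,0.0,.03]),60)]))
E
```

```text
25.28 [ 0.3447 -0.4251  0.1926] [ 0.1  0.2 -1.3] q6 -1.03 -> [-0.0724  0.1673 -0.1433] [-1.000e-03  2.000e-03  3.001e+00]
wrist [('lath_rear', [0.5081, -0.1419, 0.0101], 0.63), ('offcut', [0.3214, -0.1493, 0.0037], 0.56)]
side [('lath_rear', [0.5078, -0.1449, 0.0108], 0.59), ('lath', [0.5065, -0.0157, -0.0008], 0.59), ('lever_knob', [0.4979, 0.2161, 0.264], 0.49), ('tin', [0.388, 0.1236, 0.0001], 0.87), ('caliper', [0.404, 0.375, 0.0012], 0.69), ('file', [0.3009, 0.393, 0.0015], 0.75)]
top [('lath_front', [0.5083, 0.1126, 0.0067], 0.91), ('lath_rear', [0.5134, -0.1451, 0.0085], 0.69), ('lath', [0.5114, -0.012, -0.0006], 0.86), ('lever_knob', [0.4943, 0.2238, 0.267], 0.63), ('offcut', [0.324, -0.1534, -0.001], 0.65), ('tin', [0.3836, 0.1126, -0.0025], 0.86), ('caliper', [0.4057, 0.3737, -0.0032], 0.97), ('file', [0.2998, 0.3937, 0.0021], 0.75), ('hoop', [0.4051, 0.3771, -0.0038], 0.61)]
```

View pics/c10.png

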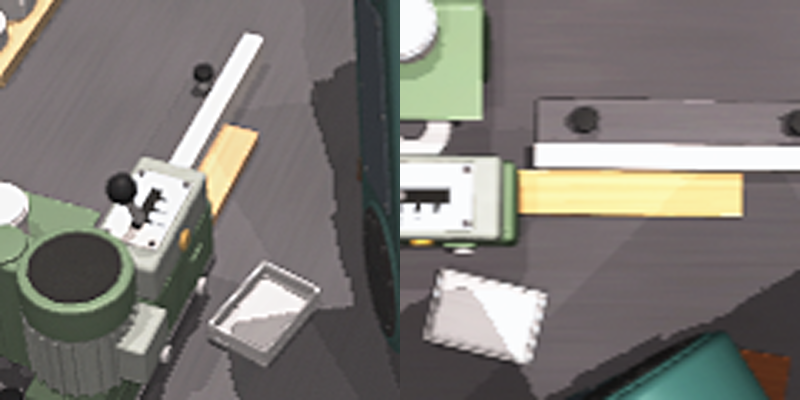

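The lever is leaning to the motor (fast), the lath lies along the fence under the head, and the bystanders are unmoved. I'll do one sub-pixel check that the lath is parallel to the fence.

```bash
python3 - <<'E'
from go import *
im=cv2.imread('pics/top10.png').astype(float)
c=range(int(proj('top',[.486,-.135,.018])[0])-0,int(proj('top',[.486,.06,.018])[0]),-1) if 0 else None
a=proj('top',[.486,-.135,.018]);b=proj('top',[.486,.06,.018]);f=proj('top',[.5325,-.05,.045])
lo,hi=sorted([int(a[0]),int(b[0])])
g=im[:,:,1]; res=[]
for u in range(lo+3,hi-2):
    col=g[:,u]; d=np.diff(col)
    def edge(v):
        r=np.arange(int(v)-3,int(v)+4); w=np.clip(-d[r],0,None); return (r*w).sum()/w.sum()
    res.append((u,edge(f[1]),edge(a[1]),))
r=np.array(res)
for k in(1,2):
    p=np.polyfit(r[:,0],r[:,k],1); print(p, np.std(r[:,k]-np.polyval(p,r[:,0])))
    z=.045 if k==1 else .018
    for u in (lo+3,hi-3): print(ray('top',[u,np.polyval(p,u)+.5],z))
E
```

```text
[2.62063770e-02 2.05131106e+02] 0.13883882437692852
[0.53681472 0.051392   0.045     ]
[ 0.53130788 -0.12305411  0.045     ]
[2.18274426e-02 2.20539001e+02] 0.0949533080303025
[0.49124312 0.05253245 0.018     ]
[ 0.48632726 -0.12471276  0.018     ]
```

```bash
python3 -c "
from workcell import robot
print(robot.sign_off())"
```

```text
the job is handed in; nothing more can be done
None
```

I handed in the job at about 26 s of the 54 s allowed: the gear lever is home in fast, and the lath lies flush along the fence (parallel within about 1 mm) with its leading end against the first roller. On the first side push, part of the finger pressed on top of the lath with about 21 N, so I backed off and pushed again from the side.

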